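# Square a sensor unit and set it on the inspection slope

## Robot

A 7-joint arm with a two-finger parallel gripper is mounted at the origin on a cart in front of the work surface, level with it; the furniture and walls round the work are solid. World frame = base frame: x ahead of the robot, y to its left, z up, the work surface at z = 0. Lengths are in mm, angles in rad, forces in N, time in s.
With the tool pointing down it reaches from about 400 to 875 mm from the base axis. Payload 6.5 kg.
Tool frame: the origin (TCP) lies at the very end of the fingers, on their centre line; the grasp point (between the pads) lies 19 mm behind it; z points along the fingers, y is the line along which they close (so a half turn about z gives the same grasp; the last joint's range is limited). The gripper opens to 85 mm and grips with 20 to 120 N. Pads are 22 mm wide; open, the fingers measure 114 mm over their backs; the gripper's body (76 mm by 85 mm) begins 54 mm behind the grasp point. The pads swing forward as they close: fully open they stand 13 mm farther back than shut.
Start: joints at [1.232, 0.536, -0.004, 1.538, 0.003, 1.067, -0.071], TCP at [175.125, -625.956, 231.29] pointing down, gripper open.
Joint ranges: [-2.7, 2.7], [-0.37, 2.16], [-1.27, 1.26], [0.24, 2.4], [-1.31, 4.45], [0.19, 1.91], [-2.76, 2.76]. Speed limits (rad/s): [2.39, 2.39, 3.14, 3.14, 3.14, 3.14, 3.14].

## Interface

Orientations are given as a unit quaternion [x, y, z, w].
In Python, from rig import r, snapshot gives the robot as it stands.
- The arm moves only by the tool jog_arm, never from a script. Its argument "motion" is a list of rows, each a list of 6 numbers: the shift along the tool's x, y, z normalised to -1 to 1, where 1 is 0.12 m, then the turn, a rotation vector about the tool's x, y, z normalised to -1 to 1, where 1 is 2 rad. A call has 1 to 20 rows; each row shifts and turns the commanded pose from where the row before left it, along the tool's axes as they then stand; what a row does not reach is not made up. A row lasts 1/8 s, in which the tool goes at most 62.5 mm and 10.7 degrees, less where a joint would pass 70% of its speed; a pose out of reach is approached as far as the arm can. A call with a number of a shift or a turn outside -1 to 1 is refused whole. A call with a gripper value outside its range is refused whole. "claw" is the finger opening in mm, from 0 to 85.4, set as the call begins (left out, the last holds). The fingers move at their own pace and stop on an object; "force" is the grip in N (left out, the last holds). Time passes only in rows, so rows that do not move let the fingers close. It gives the time, the measured TCP pose, the force, the opening and the grip force at its end, in the units of the state.
- r.read_state(): the state, without advancing time (a new reading comes with each control period).
- snapshot(name): name is "scene" or "side" or "wrist"; returns a dict with "frame" (480x640x3 uint8, red, green, blue), "range_z" (480x640 float32, mm along the optical axis (not along the pixel's ray), 0 where there is no reading), "fx", "fy", "cx", "cy" (pixels), "k1" (the pictures are not rectified: a ray, as slopes to the right and down, at radius r is drawn at 1 + k1 r^2 times it, then the intrinsics apply), "extrinsics" (4x4, takes a point from camera to world coordinates). Camera axes: x right, y up, looking along -z (the intrinsics and any distortion apply to the point x, -y, -z); pixel columns grow to the right and rows downward; lengths in mm; the calibration is good to about 2 mm. A picture is of the moment at which its call begins.
- r.sign_off(): hands the job in; it is judged then, once.
The state is a dict: "clock": time; "joints": joint angles; "qvel": joint speeds; "joint_torque": joint torques, N m; "eef_pos": TCP position; "tcp_rot": TCP orientation; "wrist_force": force on the tool from outside, world axes, zero at the start; "ft_torque": the same for the moment, N m; "grip_width": finger opening in mm; "finger_force": force on a finger pad.
Only numpy, scipy, OpenCV 4.12 (cv2) and the standard library are available. Lean on these libraries where they do the work, as an engineer would, in place of code of your own. Each camera call takes 0.05 s, during which the arm holds its last target. There are 200 camera calls.

## Task

The white-banded sensor unit lies askew on the flat plate with the two blue fences: push it along the plate until it is square and flush against both fences, and only then pick it up. Tilt it to match the sloping rest and lay it there, flat on the slope with its tray edges square against both yellow ledges, and let go, leaving the other things on the bench alone.

Things in the scene. Friction and masses are not known exactly. Their poses are not given: they have to be found in the camera images.
- unit_center (a point): Sensor unit: round puck (46 mm across, white band, black top) fixed on a square tray (69 x 69 mm, 9 mm high, cut corners, edges alike). Height 34 mm, 0.06 to 0.12 kg. Point: its centre, 17 mm above the underside; z out of the black top, x and y along tray edges. Grip it round the puck (10 to 34 mm up). Pressed to a fence by the puck it tips: push low on the tray's edge.
- squared (a point): Point on the top surface of the squaring plate (10 mm above the bench), where the middle of the unit's underside is when its tray is flush with both blue fences. Axes: x and y square to the fences, z up; the fences' inner faces are 34.5 mm away, at +x (far side) and +y (left). The unit starts 14 to 30 mm short of each fence and up to 0.3 rad askew.
- jig: Squaring plate, fixed: aluminium, 120 x 120 x 10 mm, with two blue fences, 12 mm wide and 10 mm high above the plate's top, on its far (+x) and left (+y) sides; the near and right sides are open. Origin: centre of its underside; z up; turned up to 0.2 rad. It and the sloping rest change places between runs.
- seat (a point): Point on the sloping face (44 mm above the bench), where the middle of the unit's underside is when its tray rests against both yellow ledges. Axes: x up the slope, y level along the slope, roughly towards the robot, z square out of the face. The ledges' inner faces are 34.5 mm away, at -x (lower) and at +y (near the robot).
- stand: Sloping rest, fixed: 100 x 100 mm aluminium face inclined 30 degrees, looking up and to the right as the robot sees it (turned 1.2 to 1.6 rad from facing the robot), on a dark 114 x 100 mm foot. Two yellow ledges, 10 mm wide and 10 mm high above the face, along its lower edge and the edge nearest the robot. Origin: centre of the foot's underside; z up.
- dark_unit: Bystander: a sensor unit like the other, but with a black band. 69 x 69 x 34 mm; origin at the centre of its underside.
- tape: Bystander (does not move): yellow tape roll, 63 mm across, 19 mm high; origin at the centre of its underside.
- bottle: Bystander (does not move): white dropper bottle with red tip, 36 mm across, 107 mm high; origin at the centre of its underside.
- bin: Bystander (does not move): small dark blue open bin with washers, 106 x 66 x 45 mm; origin at the centre of its underside.
- cap: Bystander: black round puck cap, 48 mm across, 7 mm high; origin at the centre of its underside.
- screwdriver: Bystander: blue-handled screwdriver, 186 mm long, 22 mm high; origin on its underside, mid-length, length along its y.
- marker: Bystander: white and blue marker, 139 mm long, 18 mm high; origin on its underside, mid-length, length along its y.
There are look-alikes about, which are no part of the job. Leave any pink or red look-alike of the part that bears unit_center alone.

How it is judged (in metres and radians):
On the way, in this order (a step that is already met when the one before it is completed fails the run):
1. the unit lies flat on the squaring plate, square (within 2.5 degrees) and flush (within 2 mm) against both blue fences (x of unit_center in the frame of squared between -0.002 and 0.002 m and y of unit_center in the frame of squared between -0.002 and 0.002 m and z of unit_center in the frame of squared between 0.014 and 0.02 m and (angle between the x axis of unit_center and the x axis of squared, either way round below 0.044 rad or angle between the x axis of unit_center and the y axis of squared, either way round below 0.044 rad)), for 0.3 s.
2. the unit is picked up, at least 40 mm clear of the plate (z of unit_center in the frame of squared above 0.057 m), for 0.1 s.
3. the unit, still held in the fingers over the sloping face (centre 3 to 80 mm above where it will lie), is tilted to match the slope (within 11 degrees) (x of unit_center in the frame of seat between -0.05 and 0.05 m and y of unit_center in the frame of seat between -0.05 and 0.05 m and z of unit_center in the frame of seat between 0.02 and 0.097 m and angle between the z axis of unit_center and the z axis of seat, either way round below 0.2 rad and contact force between the fingers and unit above 0.5 N), for 0.1 s.
At the end, for the whole second after the job is handed in: The unit rests released and still on the sloping face, flat (within 3.4 degrees), square to the ledges (within 3.4 degrees, any quarter turn), its tray against the lower ledge (within 3 mm) and the near ledge (within 4 mm) (x of unit_center in the frame of seat between -0.003 and 0.003 m and y of unit_center in the frame of seat between -0.004 and 0.003 m and z of unit_center in the frame of seat between 0.014 and 0.02 m and (angle between the x axis of unit_center and the x axis of seat, either way round below 0.06 rad or angle between the x axis of unit_center and the y axis of seat, either way round below 0.06 rad) and angle between the z axis of unit_center and the z axis of seat, either way round below 0.06 rad and angular speed of unit below 0.2 rad/s and linear speed of unit below 0.01 m/s); the robot touches nothing.
It fails at once if the dark unit, the cap, the screwdriver or the marker is moved more than 25 mm (distance of any of dark_unit, cap, screwdriver, marker from where it was at the start of the episode above 0.025 m).
It fails at once if the unit is lifted off the plate crooked (more than 8.5 degrees out of square with the fences) (x of unit_center in the frame of squared between -0.05 and 0.03 m and y of unit_center in the frame of squared between -0.05 and 0.03 m and z of unit_center in the frame of squared between 0.029 and 0.047 m and not (angle between the x axis of unit_center and the x axis of squared, either way round below 0.15 rad or angle between the x axis of unit_center and the y axis of squared, either way round below 0.15 rad)).
It fails at once if the unit is tipped more than 60 degrees from level (angle between unit_center's own z axis and vertical above 1.05 rad).
It also fails if it takes over 70 s, if anything falls off the work surface, if the arm or the gripper's body presses on something with over 40 N, if the wrist force passes 120 N, or if a joint passes its speed limit or range.

## Working session

There is one attempt and no reset: what is moved stays moved. The work goes in short steps, Python scripts to look and compute and a tool call to move; the robot and the scene stay as the last step left them, time stands still between calls to the robot, and variables do not carry over. Pictures are saved under pics/ and viewed, at most 11 in all, crops included, and the job is handed in when it is done.

Besides the shell and the picture viewer there is one more tool, called after "Request:" by a JSON object that holds its "method" and its "body". jog_arm: Moves the arm, as the interface text tells. Scaled input: -1 to 1 covers 0.12 m each way for a shift and 2 rad each way for a turn. Its arguments: {"type":"object","properties":{"motion":{"type":"array","items":{"type":"array","items":{"type":"number","minimum":-1,"maximum":1}}},"claw":{"type":"number"},"force":{"type":"number"}},"required":["motion"]}

```bash
mkdir -p pics; ls
cat > h.py <<'E'
import numpy as np, cv2
from rig import r, snapshot
from scipy.spatial.transform import Rotation as R
def save(s,n): cv2.imwrite('pics/'+n+'.png', s['frame'][:,:,::-1])
def rays(s,uv):
    uv=np.atleast_2d(np.array(uv,float)); d=np.c_[(uv[:,0]-s['cx'])/s['fx'],(uv[:,1]-s['cy'])/s['fy']]
    u=d.copy()
    for _ in range(20): u=d/(1+s['k1']*(u**2).sum(1,keepdims=True))
    E=np.array(s['extrinsics']); v=np.c_[u[:,0],-u[:,1],-np.ones(len(u))]
    return E[:3,3], v@E[:3,:3].T
def onplane(s,uv,z):
    o,d=rays(s,uv); return o+d*((z-o[2])/d[:,2])[:,None]
def pts(s,step=1):
    vv,uu=np.mgrid[0:480:step,0:640:step]; o,d=rays(s,np.c_[uu.ravel(),vv.ravel()])
    z=s['range_z'][::step,::step].ravel()
    P=o+d*z[:,None]; P[z<=0]=np.nan
    return P.reshape(uu.shape+(3,))
def proj(s,P):
    E=np.array(s['extrinsics']); c=(np.atleast_2d(P)-E[:3,3])@E[:3,:3]
    u=np.c_[c[:,0]/-c[:,2],-c[:,1]/-c[:,2]]; u=u*(1+s['k1']*(u**2).sum(1,keepdims=True))
    return np.c_[u[:,0]*s['fx']+s['cx'],u[:,1]*s['fy']+s['cy']]
E
python3 - <<'E'
from h import *
for n in ['scene','side']:
    s=snapshot(n); save(s,n+'0'); np.save(n+'0.npy',s,allow_pickle=True)
    print(n,s['fx'],s['k1'],np.round(s['extrinsics'],3).tolist())
print(r.read_state())
E
```

```text
pics
scene 545.2073792902611 -0.008312267339412231 [[-0.989, 0.115, -0.09, 444.676], [-0.146, -0.806, 0.573, 658.089], [-0.007, 0.58, 0.814, 1019.03], [0.0, 0.0, 0.0, 1.0]]
side 561.4765657551449 -0.11669708607408827 [[-0.999, 0.017, -0.034, 522.549], [-0.038, -0.575, 0.817, 857.158], [-0.005, 0.818, 0.575, 659.878], [0.0, 0.0, 0.0, 1.0]]
{'clock': 0.1, 'joints': array([ 1.23181573,  0.53710782, -0.00446192,  1.53875129,  0.00258531,
        1.06727391, -0.07122912]), 'qvel': array([-0.00117493, -0.00396402, -0.00099845, -0.00187655,  0.00060735,
        0.00205661, -0.00086948]), 'joint_torque': array([ 2.19582485e-03, -5.84570646e+01,  1.05165683e+00, -2.59780097e+01,
        1.26314285e-02,  4.58908544e-03, -4.18801881e-05]), 'eef_pos': array([ 174.97360839, -625.43366703,  230.49815489]), 'tcp_rot': array([ 9.90709189e-01,  1.35995269e-01, -1.48184756e-04, -7.52897232e-04]), 'wrist_force': array([ 0.06255114, -0.30479297,  0.40536256]), 'ft_torque': array([ 0.03379606, -0.02731358,  0.05948373]), 'finger_force': 0.0, 'grip_width': 85.306222294274}
```

View pics/scene0.png

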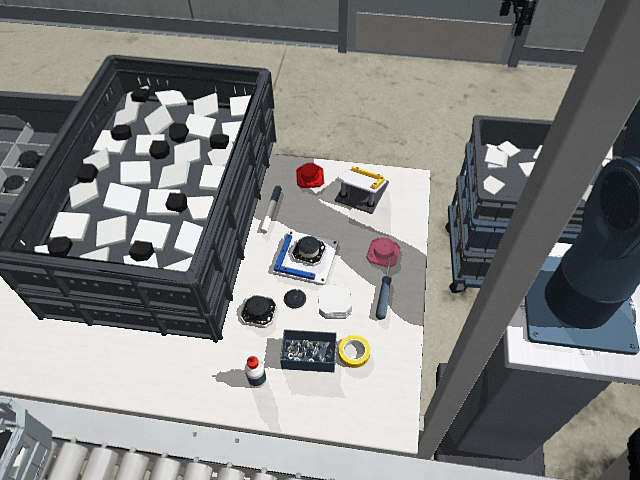

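View pics/side0.png

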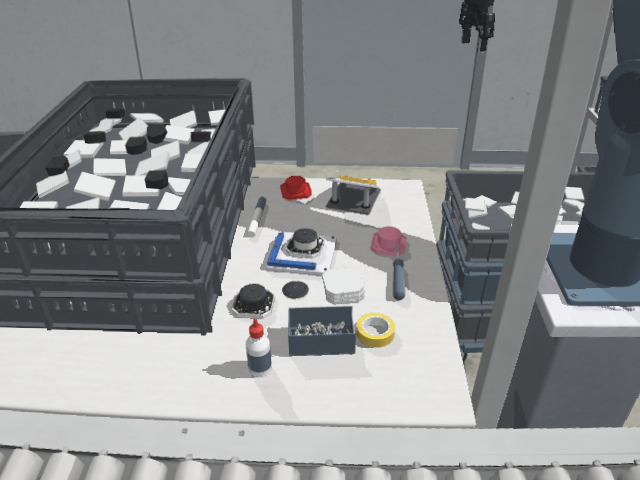

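The scene view shows the unit at about (308,249) on the plate with its blue fences, the rest with yellow ledges at (362,187), and the marker at (272,208). The dark unit is at (258,310), and the look-alikes are red at (310,175) and pink at (383,252). Next I'll measure rough positions.

Run:
```python
from h import *
for n in ['scene','side']:
    s=np.load(n+'0.npy',allow_pickle=True).item(); P=pts(s); f=s['frame'].astype(int)
    hsv=cv2.cvtColor(s['frame'],cv2.COLOR_RGB2HSV)
    b=cv2.inRange(hsv,(105,150,60),(125,255,255))>0
    y=cv2.inRange(hsv,(20,150,100),(32,255,255))>0
    for nm,m in [('blue',b),('yel',y)]:
        k,l,st,c=cv2.connectedComponentsWithStats(m.astype(np.uint8))
        for i in range(1,k):
            if st[i,4]>40: 
                q=P[l==i]; print(n,nm,st[i].tolist(),np.nanmedian(q,0).round(),np.nanpercentile(q,3,axis=0).round(),np.nanpercentile(q,97,axis=0).round())
    for u,v in ([(308,243),(360,178),(310,175),(383,250),(258,303),(272,208)] if n=='scene' else [(304,236),(296,186),(350,195)]):
        print((u,v),np.nanmedian(P[v-2:v+3,u-2:u+3].reshape(-1,3),0).round(1))
```

```text
scene blue [274, 235, 41, 44, 332] [634.  14.  20.] [567. -68.  15.] [649.  29.  24.]
scene yel [351, 167, 33, 22, 190] [ 461. -277.   35.] [ 438. -293.   27.] [ 513. -205.   73.]
scene yel [339, 336, 31, 32, 352] [451. 196.  20.] [427. 158.   6.] [484. 216.  23.]
(308, 243) [585.  -40.5  45.5]
(360, 178) [ 491.3 -252.4   44. ]
(310, 175) [ 615.2 -257.3   32. ]
(383, 250) [418.7 -53.9  34.5]
(258, 303) [663.4 118.7  36.3]
(272, 208) [ 690.3 -152.4   17.3]
side blue [268, 235, 47, 34, 301] [630.  20.  19.] [571. -63.  15.] [652.  30.  22.]
side yel [340, 176, 36, 8, 101] [ 482. -281.   32.] [ 446. -293.   29.] [ 519. -202.   72.]
side yel [357, 334, 37, 13, 230] [460. 213.  10.] [434. 199.   2.] [486. 218.  19.]
(304, 236) [589.1 -32.5  43.1]
(296, 186) [ 621.1 -254.3   28.4]
(350, 195) [ 497.7 -254.2    5.7]
```

Request:
{"method": "jog_arm", "body": {"motion": [[0.28,-0.23,0,0,0,0],[0.28,-0.23,0,0,0,0],[0.28,-0.23,0,0,0,0],[0.28,-0.23,0,0,0,0],[0.28,-0.23,0,0,0,0],[0.28,-0.23,0,0,0,0],[0.28,-0.23,0,0,0,0],[0.28,-0.23,0,0,0,0],[0.28,-0.23,0,0,0,0],[0.28,-0.23,0,0,0,0],[0.28,-0.23,0,0,0,0],[0.28,-0.23,0,0,0,0],[0.28,-0.23,0,0,0,0],[0,0,0,0,0,0],[0,0,0,0,0,0]]}}

```text
clock: 1.98
eef_pos: [498.5, -163.2, 230.9]
tcp_rot: [0.991, 0.136, -0.001, 0.0]
wrist_force: [0.0, 0.6, 0.6]
grip_width: 85.2
finger_force: 0.0
```

Run:
```python
from h import *
s=snapshot('wrist'); save(s,'w1'); np.save('w1.npy',s,allow_pickle=True)
print(s['fx'],s['k1'],np.round(s['extrinsics'],3).tolist())
st=r.read_state();print(st['eef_pos'],st['tcp_rot'],R.from_quat(st['tcp_rot']).as_matrix().round(3).tolist(), st['joints'])
s=np.load('scene0.npy',allow_pickle=True).item();P=pts(s)
print(P[90,270],P[330,215],P[60,110])
```

```text
344.11393045146707 -0.042257153919184394 [[0.268, 0.916, 0.297, 574.274], [-0.963, 0.255, 0.082, -142.701], [-0.001, -0.308, 0.951, 373.291], [0.0, 0.0, 0.0, 1.0]]
[ 498.2783699  -163.84061258  230.99372696] [ 9.90810199e-01  1.35258353e-01 -5.47866667e-04  1.67884101e-04] [[0.963, 0.268, -0.001], [0.268, -0.963, -0.0], [-0.001, 0.0, -1.0]] [ 0.41968814  0.33579205 -0.231409    1.85854551  0.09331104  0.9585501
 -1.15246609]
[ 728.76427058 -381.35278625  178.3460225 ] [732.11764119 198.69425781  49.78144375] [1106.2529649  -366.42684149  236.17288731]
```

View pics/w1.png

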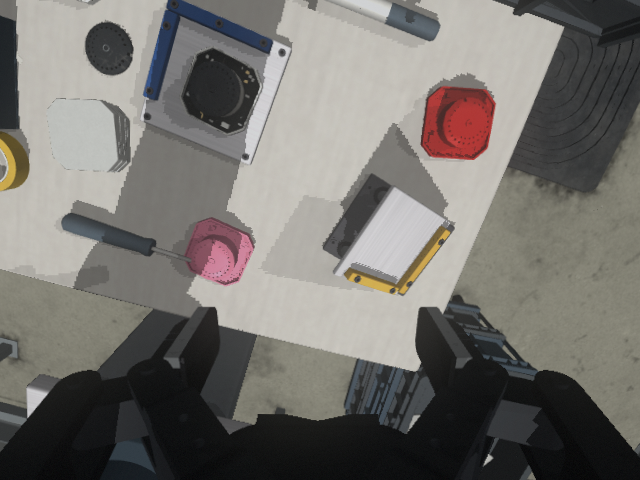

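The wrist view shows the jig at about (215,75) with blue fences on the far and left sides and the unit at (222,90). The rest is at (395,235), with its yellow ledges on the lower right and near sides; the red look-alike is at (460,122) and the pink at (220,250). Next I'll measure both fixtures.

```bash
cat > meas.py <<'E'
from h import *
def line(p):  # robust 2D line fit: point, dir
    vx,vy,x,y=cv2.fitLine(p.astype(np.float32),cv2.DIST_HUBER,0,.01,.01).ravel(); return np.array([x,y]),np.array([vx,vy])
def comps(m,amin=60):
    k,l,st,c=cv2.connectedComponentsWithStats(m.astype(np.uint8)); return [(l==i) for i in range(1,k) if st[i,4]>amin]
def jig(s,show=True):
    hsv=cv2.cvtColor(s['frame'],cv2.COLOR_RGB2HSV); P=pts(s)
    b=(cv2.inRange(hsv,(105,140,50),(125,255,255))>0)&(abs(P[...,0]-600)<90)&(abs(P[...,1]+20)<90)
    v,u=np.nonzero(b); Q=onplane(s,np.c_[u,v],20.)
    z=P[b][:,2]; top=np.abs(z-20)<3
    # minAreaRect-like: rotate so fences axis-aligned
    Q=Q[:,:2]; best=None
    for a in np.arange(-.3,.3,.005):
        c,si=np.cos(a),np.sin(a); X=Q[:,0]*c+Q[:,1]*si; Y=-Q[:,0]*si+Q[:,1]*c
        hx=np.histogram(X,np.arange(X.min(),X.max()+2,2.))[0]; hy=np.histogram(Y,np.arange(Y.min(),Y.max()+2,2.))[0]
        sc=(hx**2).sum()+(hy**2).sum()
        if best is None or sc>best[0]: best=(sc,a,X,Y)
    _,a,X,Y=best
    return a,X,Y,np.median(z),P,b
def tray(s,z=19.):
    pass
E
python3 - <<'E'
from meas import *
s=np.load('w1.npy',allow_pickle=True).item()
a,X,Y,z,P,b=jig(s); print('jig yaw',a,'zmed',z,'X',np.percentile(X,[1,50,99]),'Y',np.percentile(Y,[1,50,99]))
print(np.histogram(X,np.arange(X.min(),X.max()+3,3)));print(np.histogram(Y,np.arange(Y.min(),Y.max()+3,3)))
# stand
hsv=cv2.cvtColor(s['frame'],cv2.COLOR_RGB2HSV)
y=(cv2.inRange(hsv,(18,130,90),(34,255,255))>0)&(P[...,1]<-150)
print('yel',y.sum(),np.nanpercentile(P[y],[2,50,98],axis=0).round(1).tolist())
poly=np.array([[392,195],[440,228],[398,280],[352,265]],np.int32); m=np.zeros((480,640),np.uint8); cv2.fillPoly(m,[poly],1)
Q=P[(m>0)&~y]; Q=Q[np.isfinite(Q).all(1)]
c=Q.mean(0); 
for _ in range(3):
    n=np.linalg.svd(Q-c)[2][2]; n*=np.sign(n[2]); d=(Q-c)@n; Q=Q[abs(d)<3]; c=Q.mean(0)
print('face n',n,'tilt',np.degrees(np.arccos(n[2])),'c',c,len(Q),d.std(),'az',np.arctan2(n[1],n[0]))
E
```

```text
jig yaw -0.12499999999999983 zmed 19.964165453216992 X [557.77354868 639.65257426 646.70194422] Y [40.25025467 74.5033739  98.98640787]
(array([ 8,  0,  1, 10, 11,  9,  7,  8,  8,  8,  6,  9, 11,  8,  9,  6,  5,
        4,  1,  1,  4,  0,  2,  4,  0,  2,  4, 70, 67, 90, 10]), array([556.59782197, 559.59782197, 562.59782197, 565.59782197,
       568.59782197, 571.59782197, 574.59782197, 577.59782197,
       580.59782197, 583.59782197, 586.59782197, 589.59782197,
       592.59782197, 595.59782197, 598.59782197, 601.59782197,
       604.59782197, 607.59782197, 610.59782197, 613.59782197,
       616.59782197, 619.59782197, 622.59782197, 625.59782197,
       628.59782197, 631.59782197, 634.59782197, 637.59782197,
       640.59782197, 643.59782197, 646.59782197, 649.59782197]))
(array([ 2,  4,  4,  4,  4,  2, 20, 23, 27, 30, 28, 20, 20, 16, 17, 11,  5,
        3,  4,  0, 77, 62]), array([ 34.99304389,  37.99304389,  40.99304389,  43.99304389,
        46.99304389,  49.99304389,  52.99304389,  55.99304389,
        58.99304389,  61.99304389,  64.99304389,  67.99304389,
        70.99304389,  73.99304389,  76.99304389,  79.99304389,
        82.99304389,  85.99304389,  88.99304389,  91.99304389,
        94.99304389,  97.99304389, 100.99304389]))
yel 772 [[440.5, -298.7, 30.5], [456.7, -274.7, 35.3], [515.2, -207.4, 73.3]]
face n [-0.1366085  -0.48277827  0.86502212] tilt 30.114769097537053 c [ 495.98216221 -245.30882488   47.60807945] 3937 0.5536133158470814 az -1.8465507196521669
```

Request:
{"method": "jog_arm", "body": {"motion": [[0,0,0,0,0,0.066],[0,0,0,0,0,0.066],[0,0,0,0,0,0.066],[0.088,-0.25,0.125,0,0,0],[0.088,-0.25,0.125,0,0,0],[0.088,-0.25,0.125,0,0,0],[0.088,-0.25,0.125,0,0,0],[0,0,0,0,0,0],[0,0,0,0,0,0]], "claw": 0}}

```text
clock: 3.15
eef_pos: [555.3, -50.7, 171.3]
tcp_rot: [0.998, -0.063, -0.0, 0.001]
wrist_force: [-0.2, -0.6, 0.6]
grip_width: 0.2
finger_force: 0.0
```

Run:
```python
from meas import *
s=snapshot('wrist'); save(s,'w2'); np.save('w2.npy',s,allow_pickle=True)
st=r.read_state();print(st['eef_pos'],R.from_quat(st['tcp_rot']).as_matrix().round(3).tolist(), st['joints'])
print(np.round(s['extrinsics'],3).tolist())
a,X,Y,z,P,b=jig(s); print('jig yaw',a,'zmed',z,'X',np.percentile(X,[1,50,99]),'Y',np.percentile(Y,[1,50,99]))
```

```text
[555.39143696 -50.96198061 171.55359407] [[0.992, -0.126, -0.0], [-0.126, -0.992, -0.001], [0.0, 0.001, -1.0]] [ 0.15423946  0.46211773 -0.18644519  1.83008124  0.11078336  0.85943623
 -1.78216916]
[[-0.126, 0.944, 0.305, 633.288], [-0.992, -0.12, -0.038, -61.116], [0.0, -0.308, 0.951, 313.761], [0.0, 0.0, 0.0, 1.0]]
jig yaw -0.10499999999999982 zmed 20.024201072174264 X [637.51269533 641.45444843 646.12920026] Y [-0.5325506   3.96209697  6.69167725]
```

View pics/w2.png

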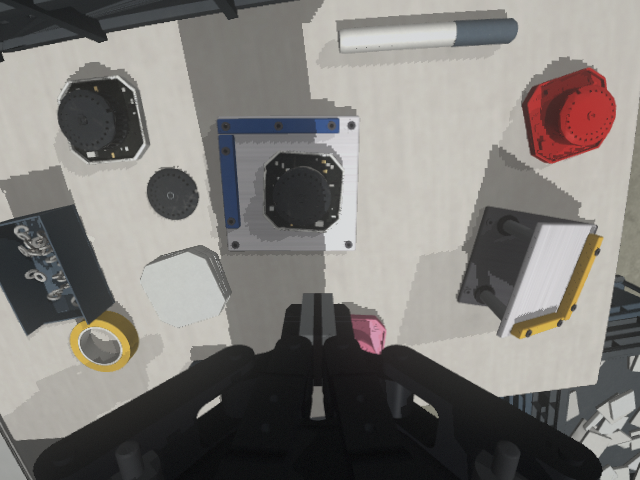

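The wrist view shows the jig's far fence inner edge at about row 133 (columns 232–340) and the left fence inner edge at about column 237. The unit's tray spans about (265–342, 152–232).

```bash
cat >> meas.py <<'E'
def corner(s,roi=(205,105,150,160)):
    """fence inner edges on z=20 -> yaw, squared xy"""
    x0,y0,w,h=roi; f=s['frame'][y0:y0+h,x0:x0+w]; hsv=cv2.cvtColor(f,cv2.COLOR_RGB2HSV)
    b=(cv2.inRange(hsv,(105,90,30),(125,255,255))>0)
    A=[];B=[]
    v,u=np.nonzero(b); Q=onplane(s,np.c_[u+x0,v+y0],20.)[:,:2]
    return Q
def fences(s,yaw=-.125,**k):
    Q=corner(s,**k)
    for _ in range(3):
        ex=np.array([np.cos(yaw),np.sin(yaw)]); ey=np.array([-ex[1],ex[0]])
        X=Q@ex; Y=Q@ey; xm=np.percentile(X,99); ym=np.percentile(Y,99)
        F=(X>xm-14); G=(Y>ym-14)
        lo=[];  # inner edge of far fence: min X per Y bin
        for y in np.arange(Y[F].min()+8,ym-22,3):
            q=X[F&(abs(Y-y)<1.5)]; 
            if len(q)>3: lo.append((y,np.percentile(q,2)))
        l2=[]
        for x in np.arange(X[G].min()+8,xm-22,3):
            q=Y[G&(abs(X-x)<1.5)]
            if len(q)>3: l2.append((x,np.percentile(q,2)))
        lo=np.array(lo);l2=np.array(l2)
        p1,d1=line(lo);p2,d2=line(l2)
        s1=d1[0]/d1[1] if 0 else d1[1]/d1[0]; s2=d2[1]/d2[0]
        dy=(-s1*len(lo)+s2*len(l2))/(len(lo)+len(l2)); yaw+=dy
    return yaw,ex,ey,np.median(lo[:,1]),np.median(l2[:,1]),s1,s2,(xm,ym),(len(lo),len(l2))
def tray(s,yaw,xf,yf,zlo=14,zhi=60):
    P=pts(s); ex=np.array([np.cos(yaw),np.sin(yaw)]); ey=np.array([-ex[1],ex[0]])
    X=P[...,:2]@ex; Y=P[...,:2]@ey
    m=(P[...,2]>zlo)&(P[...,2]<zhi)&(X<xf-1)&(X>xf-110)&(Y<yf-1)&(Y>yf-110)
    m=max(comps(m),key=lambda c:c.sum())
    # tray outline: project silhouette on z=19
    v,u=np.nonzero(m); Q=onplane(s,np.c_[u,v],19.)[:,:2]; Z=P[m][:,2]
    return P[m],Q,m
E
python3 - <<'E'
from meas import *
s=np.load('w2.npy',allow_pickle=True).item()
o=fences(s); print(o); yaw,ex,ey,xf,yf=o[:5]
print('squared',ex*(xf-34.5)+ey*(yf-34.5))
P,Q,m=tray(s,yaw,xf,yf)
T=P[P[:,2]>38]; print('puck top',np.nanmean(T,0),(T.max(0)-T.min(0)))
t=P[(P[:,2]<24)]; h=cv2.minAreaRect(t[:,:2].astype(np.float32)); print('tray',h,len(t), np.median(t[:,2]))
X=t[:,:2]@ex;Y=t[:,:2]@ey
print('gaps to fences: far',xf-np.percentile(X,99.5),'left',yf-np.percentile(Y,99.5),'extent',np.ptp(X),np.ptp(Y))
E
```

```text
(np.float32(-0.13370536), array([ 0.991075  , -0.13330542], dtype=float32), array([0.13330542, 0.991075  ], dtype=float32), np.float64(636.2304140094369), np.float64(92.55127901723903), np.float32(-0.0047007566), np.float32(-0.0051525137), (np.float64(646.4160999757482), np.float64(104.41432456488556)), (23, 21))
squared [604.09850748 -22.68075271]
puck top [587.04094454 -42.80131055  42.60963644] [47.16324565 46.65836385  8.18287405]
tray ((585.8416748046875, -42.487586975097656), (68.94552612304688, 69.18675994873047), 78.62257385253906) 3163 15.745564401420609
gaps to fences: far 15.10941475086986 left 22.302032488045825 extent 71.20765258964968 70.14906846479315
```

Request:
{"method": "jog_arm", "body": {"motion": [[-0.0615,-0.026,0.22,0,0,0.004],[-0.0615,-0.026,0.22,0,0,0],[-0.0615,-0.026,0.22,0,0,0],[-0.0615,-0.026,0.22,0,0,0],[0,0,0.22,0,0,0],[0,0,0.22,0,0,0],[0,0,0,0,0,0],[0,0,0,0,0,0]]}}

```text
clock: 4.2
eef_pos: [528.5, -33.6, 13.9]
tcp_rot: [0.998, -0.066, 0.0, 0.0]
wrist_force: [0.6, 0.5, -0.4]
grip_width: -0.2
finger_force: 0.0
```

```bash
cat > st.py <<'E'
from h import *
yaw=-.1337; S=np.array([604.1,-22.7]); ex=np.array([np.cos(yaw),np.sin(yaw)]); ey=np.array([-ex[1],ex[0]])
def show():
    st=r.read_state(); p=st['eef_pos']; d=p[:2]-S; M=R.from_quat(st['tcp_rot']).as_matrix(); f=st['wrist_force']
    print('t',round(st['clock'],2),'jig xy',(d@ex).round(2),(d@ey).round(2),'z',p[2].round(2),'tool yaw',np.arctan2(M[1,0],M[0,0]).round(4),'Fj',(f[:2]@ex).round(1),(f[:2]@ey).round(1),f[2].round(1),'grip',st['grip_width'],st['finger_force'])
if __name__=='__main__': show()
E
python3 st.py
```

```text
t 4.2 jig xy -73.5 -20.85 z 13.87 tool yaw -0.1325 Fj 0.5 0.6 -0.4 grip -0.21737787741813 0.0
```

Request:
{"method": "jog_arm", "body": {"motion": [[0.016,0,0,0,0,0],[0.016,0,0,0,0,0],[0.016,0,0,0,0,0],[0.016,0,0,0,0,0],[0.016,0,0,0,0,0],[0.016,0,0,0,0,0],[0.016,0,0,0,0,0],[0.016,0,0,0,0,0],[0.016,0,0,0,0,0],[0.016,0,0,0,0,0],[0.016,0,0,0,0,0],[0.016,0,0,0,0,0],[0.016,0,0,0,0,0],[0.016,0,0,0,0,0],[0,0,0,0,0,0],[0,0,0,0,0,0]]}}

```text
clock: 6.2
eef_pos: [554.8, -36.1, 12.9]
tcp_rot: [0.998, -0.065, 0.0, -0.0]
wrist_force: [-0.5, 0.8, -0.4]
grip_width: -0.0
finger_force: 0.0
```

```bash
python3 st.py
```

```text
t 6.2 jig xy -47.06 -19.86 z 12.92 tool yaw -0.1311 Fj -0.6 0.8 -0.4 grip -0.04945903682677677 0.0
```

Request:
{"method": "jog_arm", "body": {"motion": [[0.012,0,0,0,0,0],[0.012,0,0,0,0,0],[0,0,0,0,0,0]]}}

```text
clock: 6.58
eef_pos: [556.5, -36.5, 12.7]
tcp_rot: [0.998, -0.066, -0.001, 0.0]
wrist_force: [-3.2, -0.3, 2.8]
grip_width: -0.5
finger_force: 2.1
```

```bash
python3 st.py
```

```text
t 6.58 jig xy -45.33 -20.04 z 12.66 tool yaw -0.1311 Fj -3.2 -0.8 2.8 grip -0.4572399415173658 2.0626035070199578
```

Request:
{"method": "jog_arm", "body": {"motion": [[0.01,0,0,0,0,0],[0.01,0,0,0,0,0],[0,0,0,0,0,0]]}}

```text
clock: 6.95
eef_pos: [556.7, -36.6, 12.3]
tcp_rot: [0.998, -0.065, -0.003, 0.0]
wrist_force: [-10.0, 1.1, 7.0]
grip_width: -0.1
finger_force: 4.8
```

Run:
```python
from meas import *
import st; st.show()
s=snapshot('wrist'); save(s,'w3'); np.save('w3.npy',s,allow_pickle=True)
```

```text
t 6.95 jig xy -45.13 -20.14 z 12.31 tool yaw -0.131 Fj -10.0 -0.2 7.0 grip -0.08860971797173693 4.794929289364518
```

View pics/w3.png

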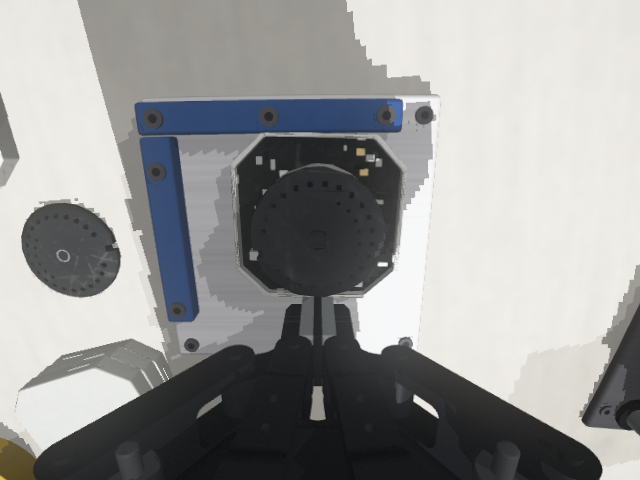

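The unit is flush against the far fence (row ~133), with about 45 px still to go to the left fence. I'll go round to the right side now.

Request:
{"method": "jog_arm", "body": {"motion": [[-0.08,0,0,0,0,0],[0,0,-0.25,0,0,0],[0,0,-0.25,0,0,0],[0,0.18,0,0,0,0],[0.155,0.18,0,0,0,0],[0.155,0.18,0,0,0,0],[0.155,0,0,0,0,0],[0,0,0.25,0,0,0],[0,0,0.24,0,0,0],[0,0,0,0,0,0],[0,0,0,0,0,0]]}}

```text
clock: 8.38
eef_pos: [598.3, -107.2, 15.1]
tcp_rot: [0.998, -0.066, 0.001, 0.0]
wrist_force: [0.8, 0.3, 0.1]
grip_width: 0.2
finger_force: 0.0
```

```bash
python3 st.py
```

```text
t 8.38 jig xy 5.49 -84.56 z 15.12 tool yaw -0.1312 Fj 0.7 0.4 0.1 grip 0.1591631682647481 0.0
```

Request:
{"method": "jog_arm", "body": {"motion": [[-0.02,0,0.017,0,0,0],[0,-0.018,0,0,0,0],[0,-0.018,0,0,0,0],[0,-0.018,0,0,0,0],[0,-0.018,0,0,0,0],[0,-0.018,0,0,0,0],[0,-0.018,0,0,0,0],[0,-0.018,0,0,0,0],[0,-0.018,0,0,0,0],[0,-0.018,0,0,0,0],[0,-0.018,0,0,0,0],[0,-0.018,0,0,0,0],[0,-0.018,0,0,0,0],[0,-0.018,0,0,0,0],[0,-0.018,0,0,0,0],[0,-0.018,0,0,0,0],[0,0,0,0,0,0]]}}

```text
clock: 10.5
eef_pos: [599.2, -74.3, 12.0]
tcp_rot: [0.998, -0.065, -0.0, -0.0]
wrist_force: [0.4, 0.6, 1.0]
grip_width: -0.1
finger_force: 0.0
```

```bash
python3 st.py
```

```text
t 10.5 jig xy 2.02 -51.83 z 12.02 tool yaw -0.1308 Fj 0.4 0.7 1.0 grip -0.096347697900303 0.0
```

Request:
{"method": "jog_arm", "body": {"motion": [[0,-0.014,-0.005,0,0,0],[0,-0.014,0,0,0,0],[0,-0.014,0,0,0,0],[0,0,0,0,0,0]]}}

```text
clock: 11.0
eef_pos: [599.8, -69.4, 12.6]
tcp_rot: [0.998, -0.065, -0.0, -0.0]
wrist_force: [0.6, -0.2, 0.1]
grip_width: -0.1
finger_force: 0.0
```

```bash
python3 st.py
```

```text
t 11.0 jig xy 1.96 -46.83 z 12.61 tool yaw -0.1308 Fj 0.6 -0.1 0.1 grip -0.11927701422875601 0.0
```

Request:
{"method": "jog_arm", "body": {"motion": [[0,-0.014,0,0,0,0],[0,-0.014,0,0,0,0],[0,0,0,0,0,0]]}}

```text
clock: 11.38
eef_pos: [600.3, -66.1, 12.6]
tcp_rot: [0.998, -0.065, 0.0, -0.0]
wrist_force: [0.2, -0.1, 0.4]
grip_width: -0.1
finger_force: 0.0
```

Run:
```python
from meas import *
import st; st.show()
s=snapshot('wrist'); save(s,'w4'); np.save('w4.npy',s,allow_pickle=True)
```

```text
t 11.38 jig xy 2.0 -43.53 z 12.63 tool yaw -0.131 Fj 0.2 -0.1 0.4 grip -0.1260491631869965 0.0
```

View pics/w4.png

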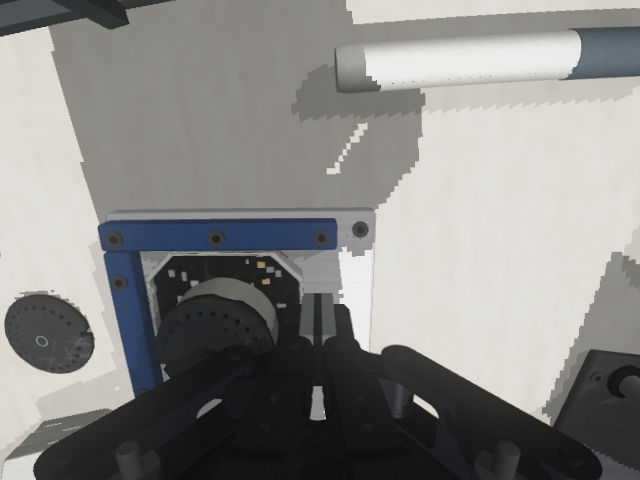

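The tray's left edge is close to the left fence (column ~155) and the fingers sit at its right edge. I'll keep pushing.

Request:
{"method": "jog_arm", "body": {"motion": [[0,-0.012,0,0,0,0],[0,-0.012,0,0,0,0],[0,0,0,0,0,0]]}}

```text
clock: 11.8
eef_pos: [600.7, -63.2, 12.6]
tcp_rot: [0.998, -0.065, -0.0, -0.0]
wrist_force: [0.3, -0.2, -0.0]
grip_width: 0.1
finger_force: 0.0
```

```bash
python3 st.py
```

```text
t 11.8 jig xy 1.98 -40.63 z 12.63 tool yaw -0.1309 Fj 0.3 -0.2 -0.0 grip 0.07768388278231336 0.0
```

Request:
{"method": "jog_arm", "body": {"motion": [[0,-0.012,0,0,0,0],[0,-0.008,0,0,0,0],[0,0,0,0,0,0]]}}

```text
clock: 12.18
eef_pos: [601.0, -61.2, 12.7]
tcp_rot: [0.998, -0.066, 0.0, 0.0]
wrist_force: [-0.0, -0.7, -0.5]
grip_width: 0.0
finger_force: 0.2
```

```bash
python3 st.py
```

```text
t 12.18 jig xy 2.04 -38.52 z 12.65 tool yaw -0.1311 Fj 0.1 -0.7 -0.5 grip 0.01369463252782583 0.24477022583596408
```

Request:
{"method": "jog_arm", "body": {"motion": [[0,-0.01,0,0,0,0],[0,-0.01,0,0,0,0],[0,0,0,0,0,0]]}}

```text
clock: 12.55
eef_pos: [601.1, -60.9, 12.6]
tcp_rot: [0.998, -0.066, -0.0, 0.001]
wrist_force: [-0.1, -5.7, 0.0]
grip_width: -0.0
finger_force: 2.8
```

```bash
python3 st.py
```

```text
t 12.55 jig xy 2.12 -38.31 z 12.64 tool yaw -0.1325 Fj 0.7 -5.7 0.0 grip -0.04856585977095842 2.760322142858058
```

Request:
{"method": "jog_arm", "body": {"motion": [[0,0.1,0,0,0,0],[0,0,-0.25,0,0,0],[0,0,-0.25,0,0,0],[-0.17,0,0,0,0,0],[-0.17,-0.14,0,0,0,0],[-0.18,-0.14,0,0,0,0],[0,-0.14,0,0,0,0],[0,0,0.25,0,0,0],[0,0,0.25,0,0,0],[0,0,0,0,0,0],[0.025,0,0,0,0,0],[0.025,0,0,0,0,0],[0.025,0,0,0,0,0],[0.02,0,0,0,0,0],[0.015,0,0,0,0,0],[0,0,0,0,0,0]]}}

```text
clock: 14.55
eef_pos: [557.6, -14.3, 12.6]
tcp_rot: [0.998, -0.066, 0.0, -0.0]
wrist_force: [-0.5, 0.9, -0.8]
grip_width: -0.4
finger_force: 0.0
```

```bash
python3 st.py
```

```text
t 14.55 jig xy -47.22 2.14 z 12.65 tool yaw -0.1312 Fj -0.6 0.8 -0.8 grip -0.359042671445625 0.0
```

Request:
{"method": "jog_arm", "body": {"motion": [[0.012,0,0,0,0,0],[0.01,0,0,0,0,0],[0.01,0,0,0,0,0],[0,0,0,0,0,0],[-0.01,0,0,0,0,0],[-0.06,0,0,0,0,0]]}}

```text
clock: 15.3
eef_pos: [553.8, -13.7, 12.8]
tcp_rot: [0.998, -0.066, 0.001, -0.0]
wrist_force: [0.3, -0.0, -0.5]
grip_width: 0.1
finger_force: 0.0
```

Run:
```python
from meas import *
import st; st.show()
s=snapshot('wrist'); save(s,'w5'); np.save('w5.npy',s,allow_pickle=True)
```

```text
t 15.3 jig xy -51.01 2.2 z 12.77 tool yaw -0.1314 Fj 0.3 -0.0 -0.5 grip 0.1467495459379462 0.0
```

View pics/w5.png

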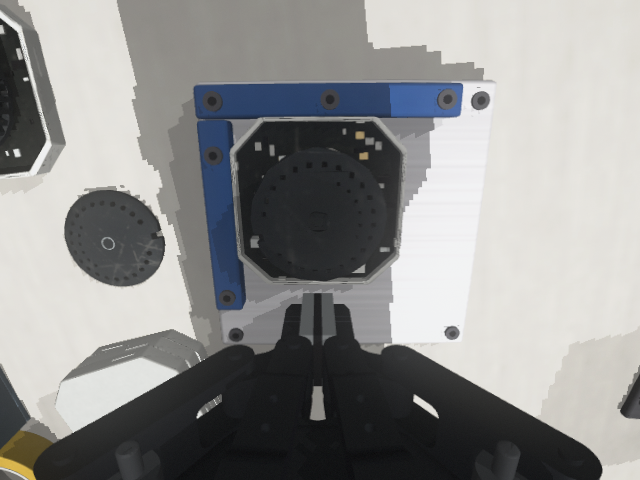

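The unit is flush and square on both fences: the tray's far edge is at row ~118 and its left edge at column ~237. Now I'll raise, open and descend around the puck.

Request:
{"method": "jog_arm", "body": {"motion": [[-0.02,0,0,0,0,0],[0,0,-0.25,0,0,0],[0,0,-0.25,0,0,0],[0,0,-0.2,0,0,0],[0.15,0.006,0,0,0,0],[0.15,0.006,0,0,0,0.001],[0.142,0.006,0,0,0,0],[0,0,0,0,0,0],[0,0,0.2,0,0,0],[0,0,0.2,0,0,0],[0,0,0.15,0,0,0],[0,0,0,0,0,0]], "claw": 68}}

```text
clock: 16.85
eef_pos: [601.4, -22.3, 29.4]
tcp_rot: [0.998, -0.066, -0.001, 0.0]
wrist_force: [0.2, 0.2, -0.2]
grip_width: 67.6
finger_force: 0.0
```

```bash
python3 st.py
```

```text
t 16.85 jig xy -2.73 0.01 z 29.4 tool yaw -0.1329 Fj 0.2 0.2 -0.2 grip 67.61819149038608 0.0
```

Request:
{"method": "jog_arm", "body": {"motion": [[0.011,0,0.04,0,0,0],[0.012,0,0.04,0,0,0],[0,0,0.015,0,0,0],[0,0,0,0,0,0]]}}

```text
clock: 17.35
eef_pos: [605.6, -22.9, 19.3]
tcp_rot: [0.998, -0.067, -0.0, 0.0]
wrist_force: [0.3, 0.3, 0.9]
grip_width: 68.1
finger_force: 0.0
```

Request:
{"method": "jog_arm", "body": {"motion": [[0,0,0,0,0,0],[0,0,0,0,0,0],[0,0,0,0,0,0],[0,0,0,0,0,0],[0,0,0,0,0,0],[0,0,0,0,0,0],[0,0,0,0,0,0],[0,0,0,0,0,0]], "claw": 30, "force": 30}}

```text
clock: 18.35
eef_pos: [605.8, -22.7, 19.7]
tcp_rot: [0.998, -0.067, 0.0, -0.0]
wrist_force: [-1.6, 0.0, 5.9]
grip_width: 44.9
finger_force: 30.9
```

```bash
python3 st.py
```

```text
t 18.35 jig xy 1.66 0.23 z 19.67 tool yaw -0.1332 Fj -1.6 -0.2 5.9 grip 44.914016244080905 30.922026767511852
```

The puck is gripped (44.9 mm opening, 31 N). Before lifting, I'll work out the seat from the saved views.

```bash
cat > seat.py <<'E'
from meas import *
def seat(s,verbose=True):
    P=pts(s); hsv=cv2.cvtColor(s['frame'],cv2.COLOR_RGB2HSV)
    y=(cv2.inRange(hsv,(18,120,70),(34,255,255))>0)&(P[...,1]<-180)&(P[...,2]>15)
    near=(abs(P[...,0]-495)<30)&(abs(P[...,1]+245)<28)&~y&(P[...,2]>22)
    Q=P[near]
    c=np.median(Q,0); n=np.array([-.137,-.483,.865])
    for _ in range(5):
        Q=P[near]; Q=Q[abs((Q-c)@n)<4]; c=Q.mean(0); n=np.linalg.svd(Q-c,full_matrices=False)[2][2]; n*=np.sign(n[2])
    th=np.radians(30); az=np.arctan2(n[1],n[0]); tilt=np.arccos(n[2])
    o,_=rays(s,[[0,0]]); v,u=np.nonzero(y); _,d=rays(s,np.c_[u,v])
    def sf(az,off):
        nn=np.array([np.cos(az)*np.sin(th),np.sin(az)*np.sin(th),np.cos(th)]); yy=np.cross([0,0,1],nn); yy/=np.linalg.norm(yy); xx=np.cross(yy,nn)
        # x up the slope
        yy=np.cross(nn,xx); t=((c+nn*off-o)@nn)/(d@nn); W=o+d*t[:,None]
        return nn,xx,yy,W
    for it in range(3):
        nn,xx,yy,W=sf(az,0.); X=(W-c)@xx; Y=(W-c)@yy
        ix=[];iy=[]
        for b in np.arange(-30,25,3):
            q=X[(abs(Y-b)<1.5)];  
            if len(q)>2: ix.append((b,np.percentile(q,98)))
            q=Y[(abs(X-b)<1.5)]
            if len(q)>2: iy.append((b,np.percentile(q,2)))
        ix=np.array(ix);iy=np.array(iy)
        def fl(a):
            k=np.polyfit(a[:,0],a[:,1],1); res=abs(a[:,1]-np.polyval(k,a[:,0])); a=a[res<=np.median(res)*2.5+.2]; return np.polyfit(a[:,0],a[:,1],1),a
        kx,ax=fl(ix);ky,ay=fl(iy)
        az+=(-kx[0]+ky[0])/2
    xi=np.median(ax[:,1]);yi=np.median(ay[:,1])
    C=c+xx*(xi+34.5)+yy*(yi-34.5)
    nn,xx,yy,W=sf(az,10.); XO=np.percentile((W-c)@xx,1)-xi; YO=np.percentile((W-c)@yy,99)-yi
    if verbose: print('n fit',n.round(3),'tilt',np.degrees(tilt).round(1),'az fit',np.arctan2(n[1],n[0]).round(3),'az edges',az,'slopes',kx[0],ky[0],'c',c.round(1),'seat',C.round(1),'outer-inner',XO,YO,len(ax),len(ay))
    return C,az,xx,yy,nn
if __name__=='__main__':
    for f in ['w1','w2']:
        seat(np.load(f+'.npy',allow_pickle=True).item())
E
python3 seat.py
```

```text
Traceback (most recent call last):
  File "seat.py", line 37, in <module>
    seat(np.load(f+'.npy',allow_pickle=True).item())
    ~~~~^^^^^^^^^^^^^^^^^^^^^^^^^^^^^^^^^^^^^^^^^^^^
  File "seat.py", line 28, in seat
    kx,ax=fl(ix);ky,ay=fl(iy)
                       ~~^^^^
  File "seat.py", line 27, in fl
    k=np.polyfit(a[:,0],a[:,1],1); res=abs(a[:,1]-np.polyval(k,a[:,0])); a=a[res<=np.median(res)*2.5+.2]; return np.polyfit(a[:,0],a[:,1],1),a
                 ~^^^^^
IndexError: too many indices for array: array is 1-dimensional, but 2 were indexed
```

Request:
{"method": "jog_arm", "body": {"motion": [[0,0,-0.05,0,0,0],[0,0,-0.1,0,0,0],[0,0,-0.2,0,0,0],[0,0,-0.3,0,0,0],[0,0,-0.4,0,0,0],[0,0,-0.4,0,0,0],[0,0,0,0,0,0],[0,0,0,0,0,0]]}}

```text
clock: 19.35
eef_pos: [605.2, -23.0, 193.2]
tcp_rot: [0.998, -0.067, -0.0, 0.0]
wrist_force: [-1.1, 0.7, -1.1]
grip_width: 45.0
finger_force: 30.9
```

```bash
python3 st.py
```

```text
t 19.35 jig xy 1.15 -0.12 z 193.22 tool yaw -0.1332 Fj -1.2 0.5 -1.1 grip 45.00307634359773 30.89306205707544
```

```bash
sed -i 's/xx=np.cross(yy,nn)/xx=np.cross(nn,yy)/' seat.py; python3 seat.py
```

```text
Traceback (most recent call last):
  File "seat.py", line 37, in <module>
    seat(np.load(f+'.npy',allow_pickle=True).item())
    ~~~~^^^^^^^^^^^^^^^^^^^^^^^^^^^^^^^^^^^^^^^^^^^^
  File "seat.py", line 28, in seat
    kx,ax=fl(ix);ky,ay=fl(iy)
                       ~~^^^^
  File "seat.py", line 27, in fl
    k=np.polyfit(a[:,0],a[:,1],1); res=abs(a[:,1]-np.polyval(k,a[:,0])); a=a[res<=np.median(res)*2.5+.2]; return np.polyfit(a[:,0],a[:,1],1),a
                 ~^^^^^
IndexError: too many indices for array: array is 1-dimensional, but 2 were indexed
```

```bash
sed -i 's/np.arange(-30,25,3)/np.arange(-18,19,3)/; s/^        ix=np.array(ix)/        print(it,n.round(3),c.round(1),np.percentile(X,[0,10,50,90,100]).round(1),np.percentile(Y,[0,10,50,90,100]).round(1),len(X));ix=np.array(ix)/' seat.py; python3 seat.py 2>&1 | grep -v File
```

```text
0 [0.009 0.42  0.908] [ 513.4 -223.9  299.1] [-69.4 -63.4 -49.2 -45.6 -43.5] [16.3 18.4 26.7 41.3 44.4] 1152
Traceback (most recent call last):
IndexError: too many indices for array: array is 1-dimensional, but 2 were indexed
```

Finger pixels at z≈300 are getting into the face fit, so I'll bound the height.

```bash
sed -i "s/&(P\[...,2\]>22)/\&(P[...,2]>22)\&(P[...,2]<85)/; s/&(P\[...,2\]>15)/\&(P[...,2]>15)\&(P[...,2]<95)/" seat.py; python3 seat.py 2>&1 | grep -v File
```

```text
0 [-0.135 -0.486  0.864] [ 496.2 -243.4   48.7] [-68.4 -64.1 -52.    7.5  31.9] [-35.2 -23.7  29.   52.4  55.9] 1152
1 [-0.135 -0.486  0.864] [ 496.2 -243.4   48.7] [-67.8 -64.2 -52.2   6.3  30.8] [-36.1 -24.4  28.3  52.5  55.9] 1152
2 [-0.135 -0.486  0.864] [ 496.2 -243.4   48.7] [-67.9 -64.2 -52.1   6.8  31.2] [-35.7 -24.2  28.6  52.5  55.8] 1152
n fit [-0.135 -0.486  0.864] tilt 30.3 az fit -1.842 az edges -1.8532358535807885 slopes -0.005733009421774382 -0.007262017281747184 c [ 496.2 -243.4   48.7] seat [ 481.8 -251.9   41.7] outer-inner -3.854347653568084 4.9177163709664455 13 13
0 [-0.141 -0.481  0.865] [ 496.4 -243.5   48.6] [-85.1 -77.9 -56.6   5.5  29.6] [-34.3 -21.8  31.7  56.2  62.7] 1817
1 [-0.141 -0.481  0.865] [ 496.4 -243.5   48.6] [-85.4 -77.5 -56.1   7.3  31.1] [-33.6 -20.9  32.3  56.1  62.7] 1817
2 [-0.141 -0.481  0.865] [ 496.4 -243.5   48.6] [-85.  -77.8 -56.5   6.1  30.1] [-34.1 -21.5  31.9  56.2  62.7] 1817
n fit [-0.141 -0.481  0.865] tilt 30.1 az fit -1.857 az edges -1.8466884038200713 slopes -0.019571853229214516 -0.009418315766081585 c [ 496.4 -243.5   48.6] seat [ 483.1 -253.2   41.1] outer-inner -1.5580930526918948 5.601813603422009 13 13
```

Run:
```python
from h import *
a=np.load('w1.npy',allow_pickle=True).item()['frame'][165:305,320:460]; b=np.load('w2.npy',allow_pickle=True).item()['frame'][200:340,490:610]
a=cv2.resize(a,(400,400),interpolation=0); b=cv2.resize(b,(400,467),interpolation=0)[:400]
cv2.imwrite('pics/c1.png',np.hstack([a,b])[:,:,::-1])
```

```text
(no output)
```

View pics/c1.png

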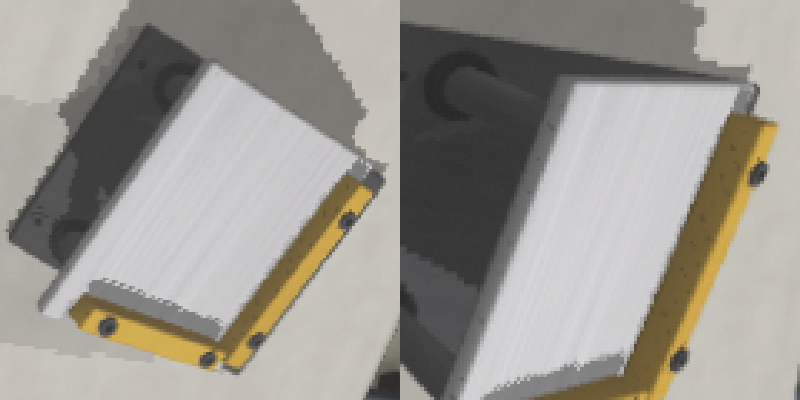

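The crops show both ledges from inside: dark yellow inner faces and bright yellow tops. I'll fit the bright tops on the plane 10 mm up, and the base lines on the face.

```bash
cat > seat2.py <<'E'
from meas import *
th=np.radians(30)
def frame(az):
    n=np.array([np.cos(az)*np.sin(th),np.sin(az)*np.sin(th),np.cos(th)]); x=np.array([-np.cos(az)*np.cos(th),-np.sin(az)*np.cos(th),np.sin(th)]); return x,np.cross(n,x),n
def go(s,az=-1.85):
    P=pts(s); hsv=cv2.cvtColor(s['frame'],cv2.COLOR_RGB2HSV); ok=(P[...,1]<-180)&(P[...,2]>12)&(P[...,2]<95)&(abs(P[...,0]-480)<80)&(P[...,1]>-330)
    al=(cv2.inRange(hsv,(12,90,40),(36,255,255))>0)&ok; br=al&(hsv[...,2]>170)
    x,y,n=frame(az)
    f=(abs(P[...,0]-495)<30)&(abs(P[...,1]+245)<28)&~al&(P[...,2]>22)&(P[...,2]<85); Q=P[f]; c=np.median(Q,0)
    for _ in range(4): Q=P[f]; Q=Q[abs((Q-c)@n)<3]; c=Q.mean(0)
    o,_=rays(s,[[0,0]])
    def co(m,h):
        v,u=np.nonzero(m); _,d=rays(s,np.c_[u,v]); W=o+d*(((c+n*h-o)@n)/(d@n))[:,None]; return (W-c)@x,(W-c)@y
    def prof(A,B,side,bins):
        r=[]
        for b in bins:
            q=A[abs(B-b)<1.5]
            if len(q)>1: r.append((b,np.percentile(q,[3,97][side])))
        r=np.array(r); 
        if len(r)<4: return None
        k=np.polyfit(r[:,0],r[:,1],1); e=abs(r[:,1]-np.polyval(k,r[:,0])); g=e<2*np.median(e)+.3; k=np.polyfit(r[g,0],r[g,1],1); return np.round([np.median(r[g,1]),k[0],len(r)],3)
    X0,Y0=co(al,0); X1,Y1=co(br,10.)
    B=np.arange(-25,16,3.)
    print('c',c.round(1),'counts',al.sum(),br.sum())
    print('lower: base',prof(X0,Y0,1,B),'top inner',prof(X1,Y1,1,B),'top outer',prof(X1,Y1,0,B))
    print('near : base',prof(Y0,X0,0,B),'top inner',prof(Y1,X1,0,B),'top outer',prof(Y1,X1,1,B))
    xi=prof(X0,Y0,1,B)[0]; 
    yi=prof(Y0,X0,0,B); 
    if yi is not None: print('seat(base)',(c+x*(xi+34.5)+y*(yi[0]-34.5)).round(1))
if __name__=='__main__':
    for f in ['w1','w2']: go(np.load(f+'.npy',allow_pickle=True).item())
E
python3 seat2.py
```

```text
c [ 496.2 -243.4   48.7] counts 1404 640
lower: base [-4.7018e+01 -1.1000e-02  1.4000e+01] top inner [-4.3699e+01 -5.0000e-03  1.4000e+01] top outer [-5.1798e+01 -9.0000e-03  1.4000e+01]
near : base [ 4.3215e+01 -8.0000e-03  1.4000e+01] top inner [43.113 -0.    14.   ] top outer [5.0674e+01 6.0000e-03 1.4000e+01]
seat(base) [ 484.8 -251.4   42.4]
c [ 496.4 -243.5   48.6] counts 1933 557
lower: base [-4.8157e+01 -2.2000e-02  1.4000e+01] top inner [-4.2408e+01  1.1000e-02  1.4000e+01] top outer [-5.1478e+01 -1.1000e-02  1.4000e+01]
near : base [ 4.4406e+01 -3.0000e-03  1.4000e+01] top inner [ 4.2991e+01 -5.0000e-03  1.4000e+01] top outer [ 5.057e+01 -6.000e-03  1.400e+01]
seat(base) [ 483.6 -252.1   41.8]
```

Request:
{"method": "jog_arm", "body": {"motion": [[-0.117,0.359,0,0,0,0],[-0.117,0.359,0,0,0,0],[-0.117,0.359,0,0,0,0],[-0.117,0.359,0,0,0,0],[-0.117,0.359,0,0,0,0],[-0.117,0.359,0,0,0,0],[0,0,0,0,0,0.0365],[0,0,0,0,0,0.0365],[0,0,0,0.066,0,0],[0,0,0,0.066,0,0],[0,0,0,0.065,0,0],[0,0,0,0.065,0,0],[0,0,0,0,0,0],[0,0,0,0,0,0]]}}

```text
clock: 21.1
eef_pos: [487.9, -266.6, 192.8]
tcp_rot: [0.957, -0.134, 0.035, -0.256]
wrist_force: [0.1, 0.8, -0.2]
grip_width: 45.0
finger_force: 31.1
```

```bash
cat > sp.py <<'E'
from seat2 import *
C=np.array([486.2,-248.5,44.25]); az=-1.85; x,y,n=frame(az)
def show():
    st=r.read_state(); p=st['eef_pos']-C; M=R.from_quat(st['tcp_rot']).as_matrix(); f=st['wrist_force']
    T=np.c_[-y,-x,-n]; e=R.from_matrix(M.T@T).as_rotvec()
    print('t',round(st['clock'],2),'TCP seat xyz',np.round([p@x,p@y,p@n],2),'rot err in tool',e.round(4),'F seat',np.round([f@x,f@y,f@n],1),'grip',round(st['grip_width'],1),round(st['finger_force'],1),'j',st['joints'].round(2))
if __name__=='__main__': show()
E
python3 sp.py
```

```text
t 21.1 TCP seat xyz [ 59.63  -6.6  137.08] rot err in tool [0.0005 0.0017 0.0006] F seat [ 0.6  0.1 -0.6] grip 45.0 31.1 j [ 0.89  0.59 -0.26  1.69 -0.38  1.11 -0.99]
```

Request:
{"method": "jog_arm", "body": {"motion": [[0,0.149,0.27,0,0,0],[0,0.149,0.27,0,0,0],[0,0.149,0.27,0,0,0],[0,0,0,0,0,0],[0,0,0,0,0,0]]}}

```text
clock: 21.72
eef_pos: [489.7, -265.2, 83.9]
tcp_rot: [0.957, -0.133, 0.037, -0.256]
wrist_force: [-0.3, -0.7, -0.2]
grip_width: 45.0
finger_force: 31.1
```

Run:
```python
from seat2 import *
import sp; sp.show()
s=snapshot('wrist'); save(s,'w6'); np.save('w6.npy',s,allow_pickle=True)
```

```text
t 21.73 TCP seat xyz [ 6.77 -7.92 41.85] rot err in tool [ 0.0005 -0.0007  0.0025] F seat [-0.7  0.1  0.2] grip 45.0 31.1 j [ 0.88  0.75 -0.27  1.73 -0.38  0.93 -0.91]
```

View pics/w6.png

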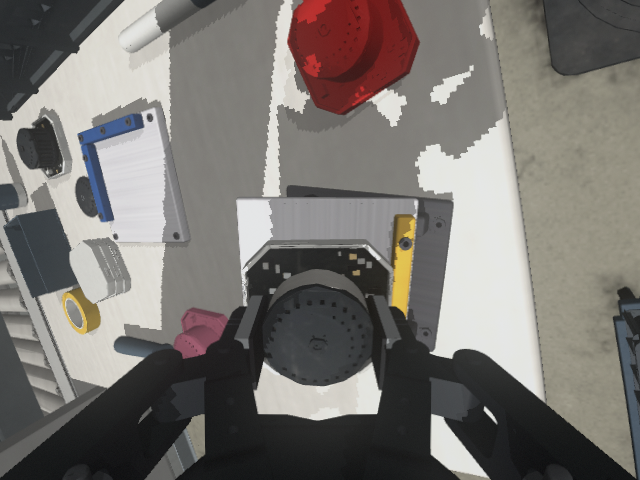

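The tray is square to the ledges (ledge inner edge at column ~393). I'm lowering to contact.

Request:
{"method": "jog_arm", "body": {"motion": [[0,0,0.08,0,0,0],[0,0,0.08,0,0,0],[0,0,0.06,0,0,0],[0,0,0.02,0,0,0],[0,0,0,0,0,0]]}}

```text
clock: 22.4
eef_pos: [492.3, -251.8, 57.1]
tcp_rot: [0.956, -0.134, 0.036, -0.257]
wrist_force: [-0.4, 0.4, -0.0]
grip_width: 45.0
finger_force: 31.1
```

```bash
python3 sp.py
```

```text
t 22.4 TCP seat xyz [ 5.2  -6.8  11.87] rot err in tool [-0.0006  0.0003 -0.0001] F seat [ 0.2  0.4 -0.1] grip 45.0 31.1 j [ 0.87  0.78 -0.27  1.75 -0.39  0.87 -0.91]
```

Request:
{"method": "jog_arm", "body": {"motion": [[0,0,0.008,0,0,0],[0,0,0.008,0,0,0],[0,0,0,0,0,0]]}}

```text
clock: 22.78
eef_pos: [492.7, -251.0, 55.7]
tcp_rot: [0.956, -0.134, 0.036, -0.256]
wrist_force: [-0.9, 1.4, -0.2]
grip_width: 45.1
finger_force: 31.1
```

```bash
python3 sp.py
```

```text
t 22.77 TCP seat xyz [ 5.19 -6.88 10.18] rot err in tool [-0.0004 -0.      0.    ] F seat [ 0.8  1.3 -0.8] grip 45.1 31.1 j [ 0.87  0.79 -0.27  1.75 -0.39  0.87 -0.91]
```

Request:
{"method": "jog_arm", "body": {"motion": [[0,0,0.008,0,0,0],[0,0,0.006,0,0,0],[0,0,0,0,0,0]]}}

```text
clock: 23.15
eef_pos: [492.8, -250.8, 55.0]
tcp_rot: [0.956, -0.135, 0.036, -0.256]
wrist_force: [-3.9, -1.5, 7.4]
grip_width: 44.7
finger_force: 31.9
```

```bash
python3 sp.py
```

```text
t 23.15 TCP seat xyz [ 5.07 -6.95  9.53] rot err in tool [-0.0003 -0.0003 -0.0002] F seat [1.5 3.4 7.7] grip 44.7 31.9 j [ 0.87  0.79 -0.27  1.75 -0.39  0.86 -0.91]
```

Request:
{"method": "jog_arm", "body": {"motion": [[0,0,-0.006,0,0,0],[-0.012,0,0,0,0,0],[-0.012,0,0,0,0,0],[-0.012,0,0,0,0,0],[0,0,0,0,0,0]]}}

```text
clock: 23.78
eef_pos: [488.9, -249.8, 55.0]
tcp_rot: [0.957, -0.135, 0.036, -0.256]
wrist_force: [1.0, -2.9, 3.7]
grip_width: 44.8
finger_force: 31.7
```

```bash
python3 sp.py
```

```text
t 23.77 TCP seat xyz [ 4.93 -2.93  9.57] rot err in tool [ 0.0001 -0.0009 -0.0001] F seat [-0.3 -1.7  4.5] grip 44.8 31.7 j [ 0.87  0.78 -0.27  1.76 -0.39  0.86 -0.9 ]
```

Request:
{"method": "jog_arm", "body": {"motion": [[-0.01,0,0,0,0,0],[-0.01,0,0,0,0,0],[0,0,0,0,0,0]]}}

```text
clock: 24.15
eef_pos: [488.4, -249.8, 55.3]
tcp_rot: [0.957, -0.135, 0.038, -0.255]
wrist_force: [6.6, -4.2, 1.7]
grip_width: 45.2
finger_force: 31.4
```

```bash
python3 sp.py
```

```text
t 24.15 TCP seat xyz [ 4.97 -2.52  9.86] rot err in tool [ 0.0011 -0.0045  0.0005] F seat [-1.1 -7.5  2.6] grip 45.2 31.4 j [ 0.87  0.78 -0.28  1.76 -0.39  0.85 -0.9 ]
```

Request:
{"method": "jog_arm", "body": {"motion": [[0.007,0,0,0,0,0],[0,0.012,0,0,0,0],[0,0.012,0,0,0,0],[0,0,0,0,0,0]]}}

```text
clock: 24.65
eef_pos: [488.5, -249.8, 54.9]
tcp_rot: [0.956, -0.134, 0.037, -0.258]
wrist_force: [4.8, -0.0, 8.3]
grip_width: 44.6
finger_force: 31.9
```

```bash
python3 sp.py
```

```text
t 24.65 TCP seat xyz [ 4.8  -2.62  9.55] rot err in tool [-0.0032 -0.0017  0.0015] F seat [ 5.3 -4.6  6.6] grip 44.6 31.9 j [ 0.88  0.78 -0.28  1.76 -0.39  0.86 -0.9 ]
```

Request:
{"method": "jog_arm", "body": {"motion": [[0.004,0,-0.008,0,0,0],[0,0.01,0,0,0,0],[0,0,0,0,0,0]]}}

```text
clock: 25.02
eef_pos: [488.1, -251.2, 54.2]
tcp_rot: [0.956, -0.134, 0.037, -0.258]
wrist_force: [6.2, 0.9, 2.8]
grip_width: 45.0
finger_force: 31.4
```

Run:
```python
import sp; sp.show()
from h import *
s=snapshot('wrist'); save(s,'w7'); np.save('w7.npy',s,allow_pickle=True)
f=s['frame'][180:400,200:460]; cv2.imwrite('pics/c7.png',cv2.resize(f,(780,600) if 0 else (709,600),interpolation=cv2.INTER_CUBIC)[:,:,::-1])
```

```text
t 25.02 TCP seat xyz [ 3.22 -2.54  9.68] rot err in tool [-0.0029 -0.0009  0.0011] F seat [ 3.7 -5.7  1.1] grip 45.0 31.4 j [ 0.88  0.78 -0.27  1.76 -0.39  0.86 -0.9 ]
```

View pics/c7.png

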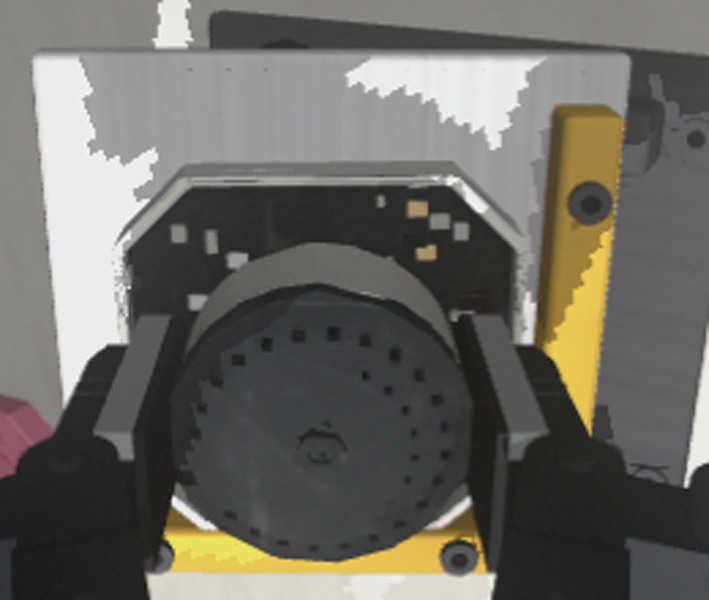

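The tray is touching the near ledge (row ~530), and a gap of a few mm to the lower ledge (column ~540) remains. It was sticking from friction, so I'll keep sliding it down.

Request:
{"method": "jog_arm", "body": {"motion": [[0.006,0,-0.002,0,0,0],[0,0.01,0,0,0,0],[0,0.008,0,0,0,0],[0,0,0,0,0,0]]}}

```text
clock: 25.58
eef_pos: [487.0, -254.5, 52.6]
tcp_rot: [0.956, -0.134, 0.036, -0.257]
wrist_force: [4.8, 1.6, -0.3]
grip_width: 44.7
finger_force: 31.2
```

```bash
python3 sp.py
```

```text
t 25.57 TCP seat xyz [-0.65 -2.41 10.05] rot err in tool [-0.0011 -0.0002  0.    ] F seat [ 2.4 -4.2 -1.7] grip 44.7 31.2 j [ 0.88  0.79 -0.27  1.75 -0.39  0.86 -0.9 ]
```

Request:
{"method": "jog_arm", "body": {"motion": [[0,0.008,0.002,0,0,0],[0,0.008,0,0,0,0],[0,0,0,0,0,0]]}}

```text
clock: 25.95
eef_pos: [487.1, -254.5, 52.3]
tcp_rot: [0.956, -0.134, 0.036, -0.258]
wrist_force: [5.4, 3.7, 5.3]
grip_width: 45.3
finger_force: 31.5
```

```bash
python3 sp.py
```

```text
t 25.95 TCP seat xyz [-0.79 -2.55  9.76] rot err in tool [-0.0036  0.0005  0.0008] F seat [ 7.  -4.2  2. ] grip 45.3 31.5 j [ 0.88  0.79 -0.27  1.75 -0.39  0.87 -0.89]
```

Both ledges are in contact. I'll seat it lightly, release, and retract along the tool axis.

Request:
{"method": "jog_arm", "body": {"motion": [[0,-0.004,0.004,0,0,0],[0,0,0,0,0,0]]}}

```text
clock: 26.2
eef_pos: [487.2, -254.5, 52.2]
tcp_rot: [0.956, -0.134, 0.036, -0.258]
wrist_force: [4.6, 2.0, 5.7]
grip_width: 45.1
finger_force: 31.6
```

Request:
{"method": "jog_arm", "body": {"motion": [[0,0,0,0,0,0],[0,0,0,0,0,0],[0,0,0,0,0,0],[0,0,0,0,0,0]], "claw": 60}}

```text
clock: 26.7
eef_pos: [486.0, -255.9, 51.1]
tcp_rot: [0.956, -0.134, 0.036, -0.256]
wrist_force: [-0.3, 0.4, -0.3]
grip_width: 59.7
finger_force: 0.0
```

Request:
{"method": "jog_arm", "body": {"motion": [[0,0,-0.05,0,0,0],[0,0,-0.1,0,0,0],[0,0,-0.2,0,0,0],[0,0,-0.3,0,0,0],[0,0,-0.2,0,0,0],[0,0,0,0,0,0],[0,0,0,0,0,0]]}}

```text
clock: 27.58
eef_pos: [472.1, -304.2, 139.4]
tcp_rot: [0.956, -0.134, 0.036, -0.257]
wrist_force: [-0.3, 0.7, -0.9]
grip_width: 59.7
finger_force: 0.0
```

Run:
```python
import sp; sp.show()
from h import *
from seat2 import frame
s=snapshot('wrist'); save(s,'w8'); np.save('w8.npy',s,allow_pickle=True)
P=pts(s); x,y,n=sp.x,sp.y,sp.n; D=P-sp.C; X,Y,Z=D@x,D@y,D@n
m=(abs(X)<60)&(abs(Y)<60)
t=m&(Z>28)&(Z<40)&(abs(X)<30)&(abs(Y)<30)
Q=P[t]; c=Q.mean(0); nn=np.linalg.svd(Q-c,full_matrices=False)[2][2]; nn*=np.sign(nn[2]); print('top: mean',X[t].mean(),Y[t].mean(),np.median(Z[t]),'tilt vs n deg',np.degrees(np.arccos(nn@n)),t.sum(), cv2.minEnclosingCircle(np.c_[X[t],Y[t]].astype(np.float32)))
tr=m&(Z>6)&(Z<11.5)&(abs(X)<40)&(Y<33); print(cv2.minAreaRect(np.c_[X[tr],Y[tr]].astype(np.float32)),np.median(Z[tr]))
cv2.imwrite('pics/c8.png',s['frame'][:,:,::-1])
```

```text
t 27.57 TCP seat xyz [ -2.2   -1.81 111.12] rot err in tool [-0.0009  0.0008  0.0001] F seat [ 0.1  0.5 -1.1] grip 59.7 0.0 j [ 0.93  0.68 -0.25  1.67 -0.36  1.07 -0.91]
top: mean -1.4045725930790989 -2.574865252813651 33.11548645786651 tilt vs n deg 0.9800137522894999 3432 ((-1.0880030393600464, -0.7135136723518372), 23.962369918823242)
((-2.9345016479492188, -6.046180725097656), (74.11469268798828, 78.07715606689453), 0.015128334984183311) 8.8634140358274
```

View pics/c8.png

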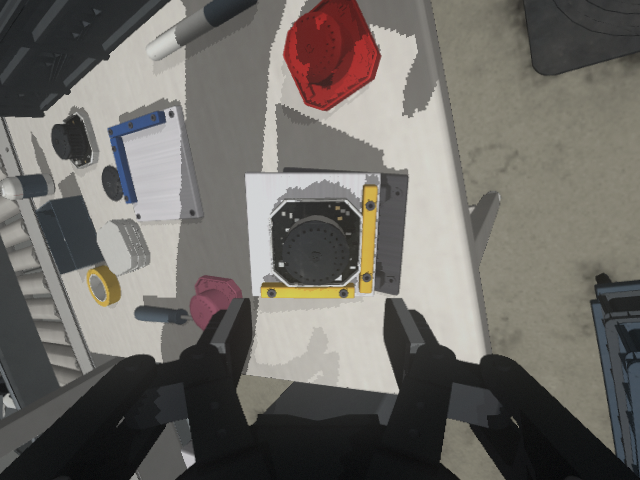

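The unit is released and flat on the slope, tight against both ledges (column ~362 and row ~285).

```bash
python3 -c "
from rig import r
print(r.sign_off())"
```

```text
the job is handed in; nothing more can be done
None
```

I pushed the unit flush and square to both blue fences, then lifted it, tilted it and released it flat on the sloping rest against both yellow ledges. I handed the job in at about 28 s; `sign_off()` returned no verdict, so the result is unconfirmed beyond the final camera view.

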